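# Empty the tipping parts tray into the catch bin

## Robot

A 7-joint arm with a two-finger parallel gripper is mounted at the origin on a cart in front of the work surface, level with it; the furniture and walls round the work are solid. World frame = base frame: x ahead of the robot, y to its left, z up, the work surface at z = 0. Lengths are in m, angles in rad, forces in N, time in s.
With the tool pointing down it reaches from about 0.4 to 0.875 m from the base axis. Payload 4.4 kg.
Tool frame: the origin (TCP) lies midway between the tips of the shut fingers; the grasp point (between the pads) lies 19 mm behind it; z points along the fingers, y is the line along which they close (so a half turn about z gives the same grasp; the last joint's range is limited). The gripper opens to 85 mm and grips with 20 to 120 N. Pads are 22 mm wide; open, the fingers measure 114 mm over their backs; the gripper's body (76 mm by 85 mm) begins 54 mm behind the grasp point. The pads swing forward as they close: fully open they stand 13 mm farther back than shut.
Start: joints at [1.197, 0.628, 0.038, 1.517, -0.027, 0.996, -0.02], TCP at [0.197, -0.619, 0.194] pointing down, gripper open.
Joint ranges: [-3.06, 3.06], [-0.37, 2.12], [-1.25, 1.32], [0.18, 2.47], [-1.1, 4.24], [0.23, 1.98], [-2.94, 2.94]. Speed limits (rad/s): [2.57, 2.57, 3.14, 3.14, 3.14, 3.14, 3.14].

## Interface

Orientations are given as a 3x3 rotation matrix whose columns are the frame's x, y, z axes.
In Python, from cell import sensors, cams, r gives the robot as it stands. The module is installed in compiled form; this text tells all that it offers.
- The arm moves only by the shell command python3 -m pendant 'ROWS' [OPENING] [FORCE]. ROWS is JSON, a list of rows, each an object with "offset": the shift along the tool's x, y, z in m, a list of three; "roll": the turn about the tool's z in degrees. A call has exactly 10 rows; each row is the pose to reach, as a shift and turn from the pose commanded when the call began, along the tool's axes at that moment; what a row does not reach only later rows make up. A row lasts 1/8 s, in which the tool goes at most 62.5 mm and 10.7 degrees, less where a joint would pass 70% of its speed; a pose out of reach is approached as far as the arm can. A call with a gripper value outside its range is refused whole. OPENING is the finger opening in m, from 0 to 0.0854, set as the call begins (- or left out, the last holds). The fingers move at their own pace and stop on an object; FORCE is the grip in N (left out, the last holds). Time passes only in rows, so rows that repeat a pose let the fingers close, or fill a call up. It gives the time, the measured TCP pose, the force, the opening and the grip force at its end, in the units of the state.
- sensors.sense(): the state, without advancing time (a new reading comes with each control period).
- cams.get_image(name): name is "side" or "top"; returns the picture (384x512x3 uint8, red, green, blue); there is no depth.
- cams.calibration(name): a dict with "mtx" (3x3 intrinsics, pixels), "world_from_camera" (4x4, takes a point from camera to world coordinates). Camera axes: x right, y up, looking along -z (the intrinsics and any distortion apply to the point x, -y, -z); pixel columns grow to the right and rows downward; lengths in m; the calibration is good to about 2 mm. A picture is of the moment at which its call begins. calibration takes no time and is no camera call.
- r.sign_off(): hands the job in; it is judged then, once.
The state is a dict: "time_s": time; "joint_positions": joint angles; "joint_vel": joint speeds; "joint_efforts": joint torques, N m; "tcp_pos": TCP position; "ee_rot": TCP orientation; "contact_force": force on the tool from outside, world axes, zero at the start; "ft_torque": the same for the moment, N m; "grip_width": finger opening in m; "grip_force": force on a finger pad.
Only numpy, scipy, OpenCV 4.12 (cv2) and the standard library are available. Lean on these libraries where they do the work, as an engineer would, in place of code of your own. Each camera call takes 0.05 s, during which the arm holds its last target. There are 200 camera calls.

## Task

The tipping tray still holds the posts and clamp forks from a dismantled optical set-up. Slide the empty bin right up to the stand under the tray's open lip, well centred on it because there is little room to spare at the sides, then swing the tray's handle fully over to its stop so that all four parts slide into the bin, and ease the empty tray back down to level instead of letting it drop. Do not touch the parts with the gripper and leave the other things on the desk where they are.

Things in the scene. Friction and masses are not known exactly. Their poses are not given: they have to be found in the camera images.
- stand: Grey stand fixed to the desk; carries the tray between two cheeks (outer faces y = +-70 mm, front edges x = -15 mm, 142 mm high); base plate 150 mm wide behind x = -15 mm. Origin on the desk below the middle of the pivot axis (parallel to y, 128 mm up); z up, -x out of the open lip, +y the handle's side. The bin belongs with its centre about 112 mm along -x, y = 0, long side along x
- tray (a joint): Angle of the aluminium tray, rad: 0 level on its stop, 0.9 fully tipped, lip down. Level, it spans x = -65 (open lip) to +85 mm of the stand, 116 mm wide; floor 122 mm above the desk, side and rear walls 31 mm high. Parts slide out between about 0.4 and 0.8 rad. Heavier behind the pivot: let go, it falls back to level and bangs. Tipping takes 2 to 5 N at the handle
- handle (a point): Middle of the tray's black handle bar: 14 mm thick, 50 mm long, parallel to the stand's y (y = 78 to 128 mm), on a thin lever, 120 mm from the pivot axis, turning with the tray. Stand's frame: level x = +41, z = 241 mm; fully tipped x = -63, z = 230 mm. Push it from behind towards the stand's -x to tip; the space behind and 100 mm below the bar is free
- lip (a point): Middle of the floor's edge at the tray's open lip, on the floor's upper face; level: 65 mm in front of the pivot axis and 122 mm above the desk; fully tipped its underside is about 71 mm above the desk
- bin: Loose empty open-topped light grey plastic bin, 175 mm (its x) by 142 mm (its y), 55 mm high, walls and floor 4 mm thick, about 0.4 kg, standing on the desk to the right of its place in front of the lip. Origin at the centre of its underside, z up
- post_1_mid (a point): Middle of a plain steel optical post, 13 mm diameter, 100 mm long, about 95 g, lying in the tray roughly along the stand's x
- post_1: The same post 1; origin at the centre of one end, z along the post
- post_2_mid (a point): Middle of a plain steel optical post, 13 mm diameter, 100 mm long, about 95 g, lying in the tray roughly along the stand's x
- post_2: The same post 2; origin at the centre of one end, z along the post
- fork_1_mid (a point): Middle of a flat black slotted clamp fork, 70 x 30 x 7 mm, about 35 g, lying flat in the tray, its length roughly along the stand's x
- fork_1: The same clamp fork 1; origin at the centre of its underside, y along its length
- fork_2_mid (a point): Middle of a flat black slotted clamp fork, 70 x 30 x 7 mm, about 35 g, lying flat in the tray, its length roughly along the stand's x
- fork_2: The same clamp fork 2; origin at the centre of its underside, y along its length
- the_mouse: Bystander: black computer mouse, 114 x 58 x 38 mm; origin under its centre
- dropper: Bystander: amber dropper bottle with black cap, 28 mm across, 68 mm high; origin under its centre
- objective: Bystander: bare microscope objective standing on end, 29 mm across, 53 mm high; origin under its centre
- dish: Bystander: lidded culture dish, 55 mm across, 14 mm high; origin under its centre
- can: Bystander: black screw-top objective canister, 40 mm across, 70 mm high; origin under its centre
Things that resemble listed ones, but are neither listed nor needed, are in the scene too. What is shaped like the fork_1 but yellow is not meant.

How it is judged:
On the way, in this order (a step that is already met when the one before it is completed fails the run):
1. the bin stands under the tray's lip, close to the stand and centred to within 15 mm, while the tray is still level (y of bin in the frame of stand between -0.015 and 0.015 m and x of bin in the frame of stand between -0.13 and -0.08 m and height (world z) of bin below 0.01 m and angle between bin's own z axis and vertical below 0.1 rad and value of joint tray below 0.1 rad), for 0.2 s.
2. the tray is tipped fully over by its handle (more than 0.8 of its 0.9 rad) (value of joint tray above 0.8 rad), for 0.1 s.
At the end, for the whole second after the job is handed in: All four parts lie inside the bin (the middle of each inside its walls and below its 55 mm rim) and are at rest; the bin stands upright on the desk at rest; the tray is back level (under 0.08 rad) (x of post_1_mid in the frame of bin between -0.086 and 0.086 m and y of post_1_mid in the frame of bin between -0.069 and 0.069 m and z of post_1_mid in the frame of bin between 0 and 0.055 m and linear speed of each of post_1, post_2, fork_1, fork_2 below 0.03 m/s and x of post_2_mid in the frame of bin between -0.086 and 0.086 m and y of post_2_mid in the frame of bin between -0.069 and 0.069 m and z of post_2_mid in the frame of bin between 0 and 0.055 m and x of fork_1_mid in the frame of bin between -0.086 and 0.086 m and y of fork_1_mid in the frame of bin between -0.069 and 0.069 m and z of fork_1_mid in the frame of bin between 0 and 0.055 m and x of fork_2_mid in the frame of bin between -0.086 and 0.086 m and y of fork_2_mid in the frame of bin between -0.069 and 0.069 m and z of fork_2_mid in the frame of bin between 0 and 0.055 m and value of joint tray below 0.08 rad and height (world z) of bin below 0.01 m and angle between bin's own z axis and vertical below 0.1 rad and linear speed of bin below 0.02 m/s); the robot touches nothing.
It fails at once if the gripper touches a part (contact force between the fingers and post_1 above 0.5 N or contact force between the fingers and post_2 above 0.5 N or contact force between the fingers and fork_1 above 0.5 N or contact force between the fingers and fork_2 above 0.5 N).
It fails at once if the tray drops back (swings back faster than 2 rad/s) (velocity of joint tray below -2 rad/s).
It fails at once if another thing on the desk is moved more than 30 mm (distance of any of the_mouse, dropper, objective, dish, can from where it was at the start of the episode above 0.03 m).
It also fails if it takes over 72 s, if anything falls off the work surface, if the arm or the gripper's body presses on something with over 40 N, if the wrist force passes 120 N, or if a joint passes its speed limit or range.

## Working session

There is one attempt and no reset: what is moved stays moved. The work goes in short steps, Python scripts to look and compute and a shell command to move; the robot and the scene stay as the last step left them, time stands still between calls to the robot, and variables do not carry over. Pictures are saved under pics/ and viewed, at most 10 in all, crops included, and the job is handed in when it is done.

```bash
mkdir -p pics
python3 - <<'E'
from cell import sensors,cams,r
import cv2,numpy as np
for n in("top","side"):
    im=cams.get_image(n);cv2.imwrite(f"pics/{n}0.png",cv2.resize(im[:,:,::-1],(800,600)))
    c=cams.calibration(n);print(n,np.round(c["mtx"],1).tolist(),np.round(c["world_from_camera"],3).tolist(),[k for k in c])
s=sensors.sense();print(s["time_s"],s["tcp_pos"],np.round(s["ee_rot"],3).tolist(),s["contact_force"])
E
```

```text
top [[370.2, 0.0, 255.2], [0.0, 370.2, 188.2], [0.0, 0.0, 1.0]] [[0.005, 0.998, -0.065, 0.518], [-1.0, 0.006, 0.022, -0.008], [0.022, 0.065, 0.998, 1.238], [0.0, 0.0, 0.0, 1.0]] ['mtx', 'world_from_camera']
side [[469.2, 0.0, 263.7], [0.0, 469.2, 195.6], [0.0, 0.0, 1.0]] [[-0.849, 0.283, -0.446, -0.023], [-0.527, -0.415, 0.741, 1.029], [0.025, 0.865, 0.502, 0.891], [0.0, 0.0, 0.0, 1.0]] ['mtx', 'world_from_camera']
0.1 [ 0.19679154 -0.61883426  0.19306199] [[0.953, 0.303, -0.001], [0.303, -0.953, 0.002], [0.0, -0.002, -1.0]] [ 0.06736231  0.1823044  -0.0139806 ]
```

View pics/top0.png

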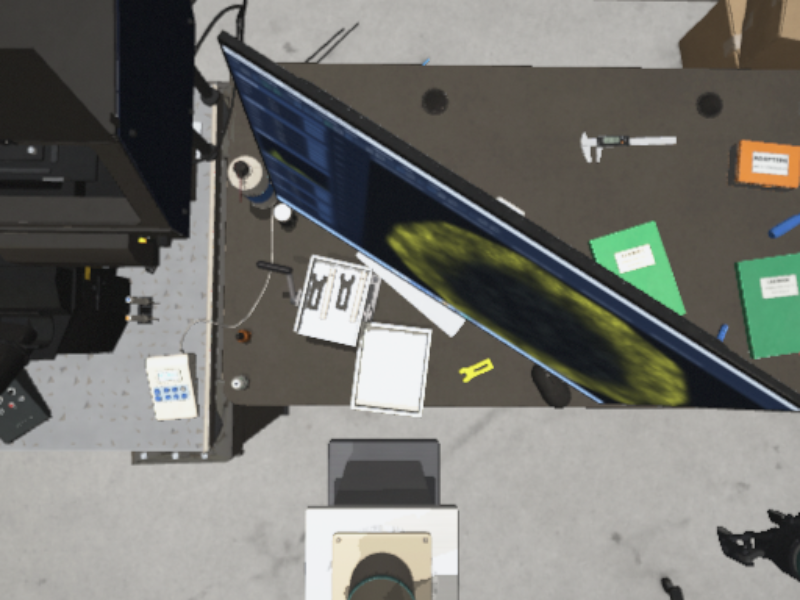

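View pics/side0.png

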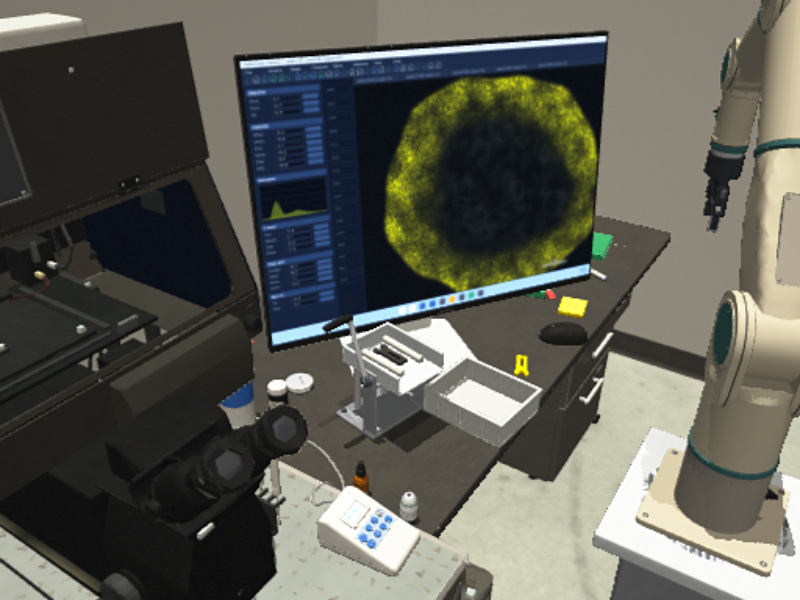

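```bash
cat > h.py <<'E'
import numpy as np,cv2
from cell import sensors,cams,r
def crop(n,f,x0,y0,w,h,k):
    im=cams.get_image(n)[y0:y0+h,x0:x0+w,::-1]
    cv2.imwrite(f"pics/{f}.png",cv2.resize(im,None,fx=k,fy=k,interpolation=cv2.INTER_CUBIC))
def proj(n,P):
    c=cams.calibration(n);W=np.linalg.inv(c["world_from_camera"]);P=np.atleast_2d(P)
    p=P@W[:3,:3].T+W[:3,3];q=(p*[1,-1,-1])@np.array(c["mtx"]).T
    return q[:,:2]/q[:,2:]
def ray(n,uv,z):
    c=cams.calibration(n);T=np.array(c["world_from_camera"]);d=np.linalg.inv(c["mtx"])@[uv[0],uv[1],1.]
    d=T[:3,:3]@(d*[1,-1,-1]);o=T[:3,3];return o+d*(z-o[2])/d[2]
E
python3 - <<'E'
from h import *
crop("top","t1",140,140,150,130,5)
crop("side","s1",190,180,180,140,4.4)
E
```

```text
(no output)
```

View pics/t1.png

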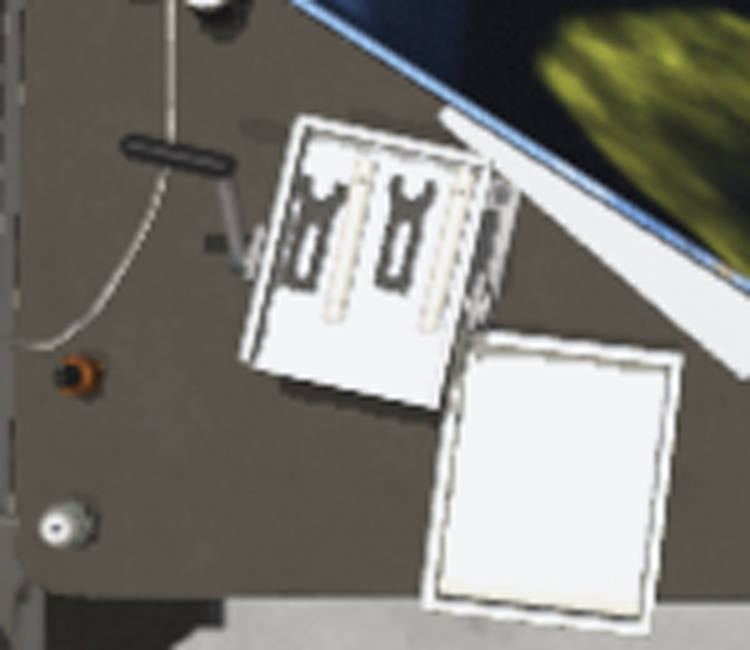

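View pics/s1.png

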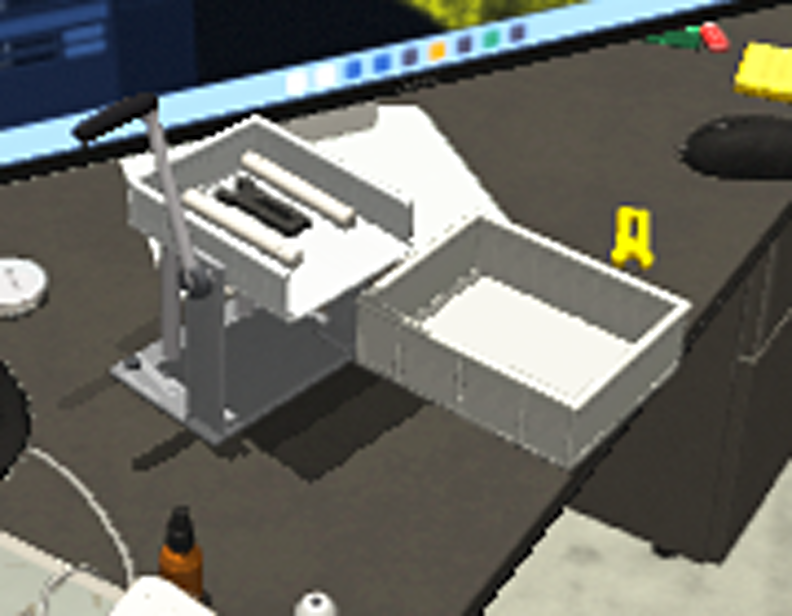

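```bash
cat >> h.py <<'E'
from scipy.optimize import least_squares
def T(p,P):
    c,s=np.cos(p[2]),np.sin(p[2]);P=np.array(P,float)
    return np.c_[p[0]+c*P[:,0]-s*P[:,1],p[1]+s*P[:,0]+c*P[:,1],P[:,2]]
def fit(obs,p0):
    f=lambda p:np.concatenate([(proj(n,T(p,M))-U).ravel() for n,M,U in obs])
    s=least_squares(f,p0,loss="soft_l1");return s.x,np.round(f(s.x),1)
tp=lambda L:(np.array(L)+.5)/5-.5+140
sp=lambda L:(np.array(L)+.5)/4.4-.5+[190,180]
E
python3 - <<'E'
from h import *
m=lambda L:np.array(L)/1000
st=[("top",m([[85,58,153],[85,-58,153],[41,128,241],[41,78,241],[-65,58,122],[-65,-58,122]]),tp([[300,118],[492,163],[127,146],[228,163],[245,362],[437,408]])),
("side",m([[85,58,153],[85,-58,153],[41,128,241],[41,78,241],[-65,58,122],[-65,-58,122]]),sp([[125,168],[255,118],[82,132],[152,104],[293,315],[410,250]]))]
p,e=fit(st,[.55,.1,-.2]);print("stand",np.round(p,4),e)
b=[("top",m([[87.5,71,55],[87.5,-71,55],[-87.5,-71,55],[-87.5,71,55]]),tp([[472,330],[683,354],[648,634],[424,606]])),
("side",m([[87.5,71,55],[87.5,-71,55],[-87.5,-71,55],[-87.5,71,55]]),sp([[362,293],[480,215],[692,304],[575,408]]))]
q,e=fit(b,[.45,0,-.2]);print("bin",np.round(q,4),e)
c,s=np.cos(p[2]),np.sin(p[2]);d=q[:2]-p[:2];print("bin in stand",c*d[0]+s*d[1],-s*d[0]+c*d[1],q[2]-p[2])
print("target",T(p,[[-.112,0,0]]))
for n,x,y in(("dropper",75,375),("obj",65,525)):print(n,ray("top",tp([x,y]),.06))
for n in("mouse",(550,385)),("yel",(478,370)),("docL",(360,255)),("docR",(465,315)),("deskedge",(400,408)),("deskL",(215,400)),("can",(283,213)),:
    print(n[0],ray("top",np.array(n[1])*.64,.02))
# monitor bottom corners
P=np.array([0,0,0.])
def tri(a,b):
    f=lambda P:np.r_[proj("top",P)[0]-np.array(a)*.64,proj("side",P)[0]-np.array(b)*.64]
    s=least_squares(f,[.7,0,.3]);return np.round(s.x,3),np.round(s.fun,1)
print(tri((280,205),(270,350)),tri((602,402),(592,285)),tri((222,37),(237,57)))
E
```

```text
stand [ 0.5677  0.0942 -0.2197] [-0.2 -0.5 -0.2 -0.7  1.  -0.5 -1.1  0.3  0.4  0.5 -0.2 -0.1  0.7  3.
  0.4 -0.1  0.4 -0.2 -1.1 -0.6 -0.7  1.4  1.5 -0.9]
bin [ 0.4437 -0.0204 -0.1316] [-1.7 -0.1  0.1  1.2 -0.2  0.1  0.1 -0.3 -0.4  0.5  0.5 -1.7 -0.2 -0.3
  0.2 -1. ]
bin in stand -0.09600267277307874 -0.13893560054548232 0.08811523564571547
target [[0.45837463 0.11865476 0.        ]]
dropper [0.50982002 0.28282509 0.06      ]
obj [0.41588002 0.28698615 0.06      ]
mouse [ 0.40822231 -0.35396028  0.02      ]
yel [ 0.43907935 -0.20230148  0.02      ]
docL [0.68018629 0.04722268 0.02      ]
docR [ 0.55436062 -0.17528095  0.02      ]
deskedge [ 0.35990274 -0.03887338  0.02      ]
deskL [0.37568417 0.34443982 0.02      ]
can [0.76860179 0.21108253 0.02      ]
(array([0.767, 0.2  , 0.139]), array([-1.5, -2.4,  2.7,  0.7])) (array([ 0.383, -0.429,  0.112]), array([ 0.1,  0.3, -0.4,  0. ])) (array([0.826, 0.165, 0.646]), array([-0.1, -0.1,  0.2,  0.1]))
```

```bash
cat >> h.py <<'E'
def off(wps):
    s=sensors.sense();R=np.array(s["ee_rot"]);t=np.array(s["tcp_pos"])
    print("t",s["time_s"],"tcp",np.round(t,4),"F",np.round(s["contact_force"],1),"grip",s["grip_width"],s["grip_force"],"tilt",np.round(R[:,2],3),"j",np.round(s["joint_positions"],2))
    for w in wps:
        d=R.T@(np.array(w[:3])-t);a=np.arctan2(R[1,0],R[0,0]);print(w,np.round(d,4),"roll",round(np.degrees((a-w[3]+np.pi)%(2*np.pi)-np.pi),1))
E
python3 -c "
from h import *
off([[.22,-.42,.2,-.13],[.36,-.2,.2,-.1316],[.4228,-.0872,.15,-.1316],[.4228,-.0872,.024,-.1316]])"
```

```text
t 0.2 tcp [ 0.1968 -0.6191  0.1934] F [ 0.8 -0.7  0. ] grip 0.08547625762591116 0.0 tilt [-0.     0.001 -1.   ] j [ 1.2   0.63  0.04  1.52 -0.03  1.   -0.02]
[0.22, -0.42, 0.2, -0.13] [ 0.0824 -0.1827 -0.0064] roll 25.1
[0.36, -0.2, 0.2, -0.1316] [ 0.2825 -0.35   -0.0063] roll 25.2
[0.4228, -0.0872, 0.15, -0.1316] [ 0.3765 -0.4384  0.0438] roll 25.2
[0.4228, -0.0872, 0.024, -0.1316] [ 0.3765 -0.4382  0.1698] roll 25.2
```

```bash
python3 -m pendant '[{"offset":[0.02,-0.045,0],"roll":5},{"offset":[0.04,-0.09,0],"roll":10},{"offset":[0.06,-0.135,0],"roll":15},{"offset":[0.082,-0.183,0],"roll":20},{"offset":[0.12,-0.215,0],"roll":25.2},{"offset":[0.16,-0.25,0],"roll":25.2},{"offset":[0.2,-0.285,0],"roll":25.2},{"offset":[0.24,-0.315,0],"roll":25.2},{"offset":[0.283,-0.35,0],"roll":25.2},{"offset":[0.32,-0.385,0],"roll":25.2}]' 0.05 40
python3 -c "
from h import *
off([[.4228,-.0872,.12,-.1316],[.4228,-.0872,.024,-.1316]])"
```

```text
time_s: 1.45
tcp_pos: [0.3866, -0.154, 0.1941]
ee_rot: [[0.991, -0.131, 0.001], [-0.131, -0.991, -0.0], [0.001, 0.0, -1.0]]
contact_force: [0.8, 0.3, -0.0]
grip_width: 0.0501
grip_force: 0.0
t 1.45 tcp [ 0.3866 -0.154   0.1941] F [ 0.8  0.3 -0. ] grip 0.05014305301030036 0.0 tilt [ 0.001 -0.    -1.   ] j [ 0.25  0.3   0.08  2.13 -0.04  0.71 -1.35]
[0.4228, -0.0872, 0.12, -0.1316] [ 0.0271 -0.071   0.0741] roll -0.0
[0.4228, -0.0872, 0.024, -0.1316] [ 0.027  -0.071   0.1701] roll -0.0
```

```bash
python3 -m pendant '[{"offset":[0.014,-0.035,0.02],"roll":0},{"offset":[0.027,-0.071,0.05],"roll":0},{"offset":[0.027,-0.071,0.08],"roll":0},{"offset":[0.027,-0.071,0.1],"roll":0},{"offset":[0.027,-0.071,0.12],"roll":0},{"offset":[0.027,-0.071,0.14],"roll":0},{"offset":[0.027,-0.071,0.155],"roll":0},{"offset":[0.027,-0.071,0.168],"roll":0},{"offset":[0.027,-0.071,0.168],"roll":0},{"offset":[0.027,-0.071,0.168],"roll":0}]'
python3 -c "
from h import *
off([]);crop('side','s2',190,120,180,180,3.3)"
```

```text
time_s: 2.7
tcp_pos: [0.4217, -0.0888, 0.0262]
ee_rot: [[0.991, -0.132, 0.001], [-0.132, -0.991, -0.0], [0.001, 0.0, -1.0]]
contact_force: [0.0, 0.8, 0.2]
grip_width: 0.0501
grip_force: 0.0
t 2.7 tcp [ 0.4217 -0.0888  0.0262] F [0.  0.8 0.2] grip 0.05008886303844039 0.0 tilt [ 0.001 -0.    -1.   ] j [ 0.13  0.64  0.02  2.25 -0.06  0.25 -1.5 ]
```

View pics/s2.png

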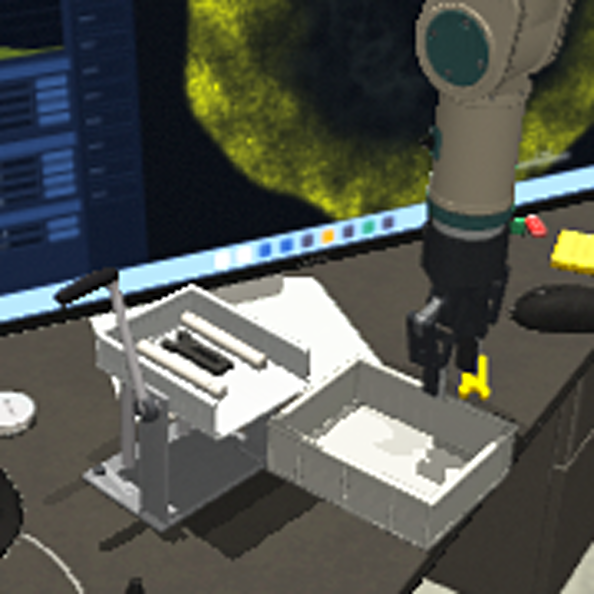

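```bash
python3 -m pendant '[{"offset":[0.005,0,-0.005],"roll":0},{"offset":[0.01,0,-0.009],"roll":0},{"offset":[0.01,0,-0.009],"roll":0},{"offset":[0.01,0,-0.009],"roll":0},{"offset":[0.01,0,-0.009],"roll":0},{"offset":[0.01,0,-0.009],"roll":0},{"offset":[0.01,0,-0.009],"roll":0},{"offset":[0.01,0,-0.009],"roll":0},{"offset":[0.01,0,-0.009],"roll":0},{"offset":[0.01,0,-0.009],"roll":0}]' 0 60
python3 - <<'E'
from h import *
p=[.5677,.0942,-.2197]
def g(x,y,z): return list(np.round(np.r_[T(p,[[x,y,z]])[0],-.2197],4))
off([g(-.116,-.208,.035),g(-.116,-.069,.035)])
E
```

```text
time_s: 4.0
tcp_pos: [0.4313, -0.0901, 0.0349]
ee_rot: [[0.991, -0.132, -0.0], [-0.132, -0.991, 0.0], [-0.0, -0.0, -1.0]]
contact_force: [0.3, 0.8, 0.6]
grip_width: -0.0005
grip_force: 0.0
t 4.0 tcp [ 0.4313 -0.0901  0.0349] F [0.3 0.8 0.6] grip -0.00046064197366019747 0.0 tilt [-0.  0. -1.] j [ 0.12  0.63  0.03  2.22 -0.06  0.29 -1.5 ]
[np.float64(0.4092), np.float64(-0.0835), np.float64(0.035), np.float64(-0.2197)] [-0.0228 -0.0036 -0.0001] roll 5.0
[np.float64(0.4395), np.float64(0.0521), np.float64(0.035), np.float64(-0.2197)] [-1.06e-02 -1.42e-01 -1.00e-04] roll 5.0
```

Run:
```python
from h import *
a=cams.get_image('side')[170:310,260:380,::-1];b=cams.get_image('top')[180:290,190:310,::-1]
a=cv2.resize(a,(400,467),interpolation=2);b=cv2.resize(b,(400,367),interpolation=2)
o=np.zeros((467,800,3),np.uint8);o[:,:400]=a;o[:367,400:]=b;cv2.imwrite('pics/c1.png',o)
```

```text
(no output)
```

View pics/c1.png

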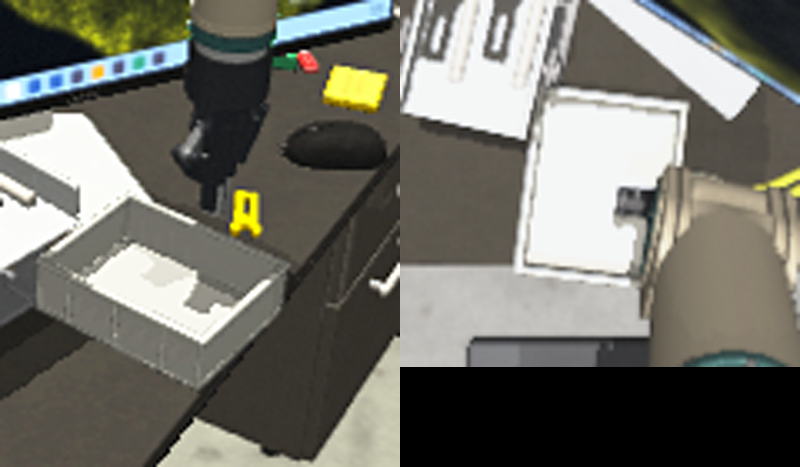

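Run:
```python
from h import *
s=sensors.sense();t=s["tcp_pos"]
q=[.4437,-.0204,-.1316]
R=T(q,[[.0875,.071,.055],[.0875,-.071,.055],[-.0875,-.071,.055],[-.0875,.071,.055]])
f=lambda P:(np.round((proj('side',P)-[260,170])/.3),np.round((proj('top',P)-[190,180])/.3+[400,0]))
print(f(t),f(t+[0,0,.03]),f(R))
for x in(t,):
  d=x[:2]-q[:2];c,s_=np.cos(q[2]),np.sin(q[2]);print(c*d[0]+s_*d[1],-s_*d[0]+c*d[1])
obs=[('side',(np.array([[.0875,.071,.055],[.0875,-.071,.055],[-.0875,-.071,.055],[-.0875,.071,.055]])),np.array([[40,263],[130,198],[288,268],[203,345]])*.3+[260,170]),
('top',np.array([[.0875,.071,.055],[.0875,-.071,.055],[-.0875,.071,.055]]),(np.array([[538,88],[689,103],[516,272]])-[400,0])*.3+[190,180])]
print(fit(obs,q))
```

```text
(array([[208., 243.]]), array([[674., 198.]])) (array([[211., 217.]]), array([[676., 200.]])) (array([[ 38., 256.],
       [131., 189.],
       [289., 261.],
       [202., 338.]]), array([[541.,  85.],
       [688., 105.],
       [663., 288.],
       [515., 268.]]))
-0.003106966792929851 -0.07073440756786979
(array([ 0.44134118, -0.01738523, -0.12170277]), array([-0.3, -1.3,  0. , -1.9,  0.5, -1.4,  0.3, -1.3, -0.4,  0. , -1.6,
        1.2, -1. , -0.1]))
```

Run:
```python
from h import *
off([]);crop('side','c2',300,195,60,60,10)
```

```text
t 4.1 tcp [ 0.4313 -0.0901  0.0349] F [ 0.4 -1.1  0.1] grip -0.00013129513977891947 0.0 tilt [ 0. -0. -1.] j [ 0.12  0.63  0.03  2.22 -0.06  0.29 -1.5 ]
```

View pics/c2.png

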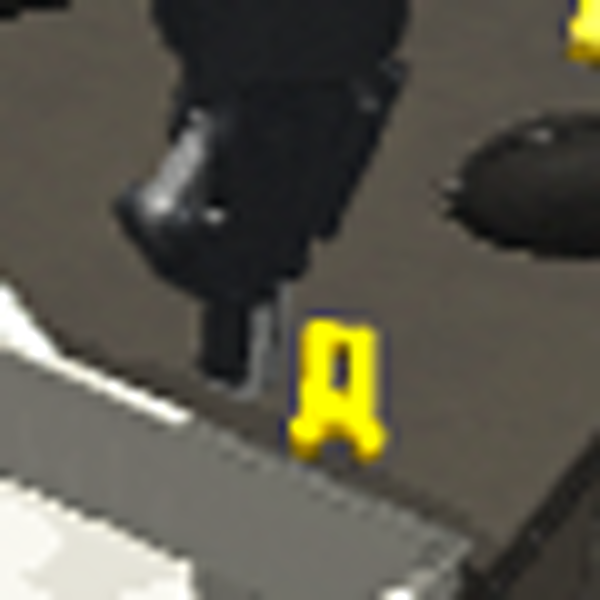

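Run:
```python
from h import *
print(proj('side',[[.1968,-.619,.206],[.1968,-.619,.193],[.1968,-.619,.22]]))
t=np.array([.4217,-.0888,.0])
for z in(.026,.036,.05,.066):print(z,proj('side',[t+[.0,.0,z],t+[.003,.03,z],t+[-.003,-.03,z]]).round(1).tolist())
print(ray('side',(323,233.8),.035))
# monitor/desk check: desk corner seen?
```

```text
[[451.30986372 152.32491208]
 [450.48585383 155.65221307]
 [452.20451551 148.71236346]]
0.026 [[324.7, 246.5], [319.6, 251.0], [329.7, 242.1]]
0.036 [[325.0, 243.9], [319.9, 248.4], [330.0, 239.5]]
0.05 [[325.4, 240.2], [320.3, 244.7], [330.4, 235.9]]
0.066 [[325.9, 236.0], [320.8, 240.4], [330.9, 231.7]]
[ 0.45140882 -0.13655146  0.035     ]
```

Run:
```python
from h import *
f=lambda P:np.r_[proj("top",P)[0]-[254.7,240.5],proj("side",P)[0]-[313,215.3]]
s=least_squares(f,[.43,-.04,.1]);print(s.x,s.fun)
d=s.x-sensors.sense()["tcp_pos"];print(np.array(sensors.sense()["ee_rot"]).T@d)
```

```text
[ 0.44075955 -0.02957662  0.1656797 ] [-0.56348282 -1.14107963  1.2798786   0.00818374]
[ 0.00139267 -0.06125668 -0.13074284]
```

```bash
python3 -c "
from h import *
off([[.4735,-.0925,.075,-.127],[.4735,-.0925,.014,-.127]])"
python3 -m pendant '[{"offset":[0,0,-0.04],"roll":0},{"offset":[0.02,0,-0.04],"roll":0},{"offset":[0.042,-0.003,-0.04],"roll":0},{"offset":[0.042,-0.003,-0.04],"roll":0},{"offset":[0.042,-0.003,-0.02],"roll":0},{"offset":[0.042,-0.003,0],"roll":0},{"offset":[0.042,-0.003,0.01],"roll":0},{"offset":[0.042,-0.003,0.02],"roll":0},{"offset":[0.042,-0.003,0.02],"roll":0},{"offset":[0.042,-0.003,0.02],"roll":0}]' 0.05
python3 -m pendant '[{"offset":[0,0,0],"roll":0},{"offset":[0,0,0],"roll":0},{"offset":[0,0,0],"roll":0},{"offset":[0,0,0],"roll":0},{"offset":[0,0,0],"roll":0},{"offset":[0,0,0],"roll":0},{"offset":[0,0,0],"roll":0},{"offset":[0,0,0],"roll":0},{"offset":[0,0,0],"roll":0},{"offset":[0,0,0],"roll":0}]' 0 60
```

```text
t 4.15 tcp [ 0.4313 -0.0901  0.0349] F [-0.3 -0.6 -0.9] grip -0.0002655678463624822 0.0 tilt [ 0.  0. -1.] j [ 0.12  0.63  0.03  2.22 -0.06  0.29 -1.5 ]
[0.4735, -0.0925, 0.075, -0.127] [ 0.0421 -0.0032 -0.0401] roll -0.3
[0.4735, -0.0925, 0.014, -0.127] [ 0.0421 -0.0032  0.0209] roll -0.3
time_s: 5.4
tcp_pos: [0.4736, -0.0927, 0.0153]
ee_rot: [[0.991, -0.132, 0.001], [-0.132, -0.991, -0.0], [0.001, 0.0, -1.0]]
contact_force: [0.1, -0.1, -0.0]
grip_width: 0.0498
grip_force: 0.0
time_s: 6.65
tcp_pos: [0.4735, -0.0924, 0.0152]
ee_rot: [[0.991, -0.131, 0.0], [-0.131, -0.991, 0.0], [0.0, -0.0, -1.0]]
contact_force: [-0.3, 1.1, 6.3]
grip_width: 0.0013
grip_force: 49.4
```

Run:
```python
from h import *
p=[.5677,.0942,-.2197]
g=lambda x,y,z:list(np.r_[T(p,[[x,y,z]])[0],-.2197].round(4).tolist())
off([g(-.074,-.208,.0152)])
```

```text
t 6.65 tcp [ 0.4735 -0.0924  0.0152] F [-0.3  1.1  6.3] grip 0.0012923243389108335 49.44487935863435 tilt [ 0.  0. -1.] j [ 0.11  0.7   0.03  2.12 -0.06  0.32 -1.51]
[0.4501, -0.0927, 0.0152, -0.2197] [-0.0231  0.0033 -0.    ] roll 5.0
```

```bash
python3 -m pendant '[{"offset":[-0.006,0.001,0],"roll":0},{"offset":[-0.012,0.002,0],"roll":0},{"offset":[-0.018,0.003,0],"roll":1},{"offset":[-0.023,0.003,0],"roll":2},{"offset":[-0.023,0.003,0],"roll":3},{"offset":[-0.023,0.003,0],"roll":4},{"offset":[-0.023,0.003,0],"roll":5},{"offset":[-0.023,0.003,0],"roll":5},{"offset":[-0.023,0.003,0],"roll":5},{"offset":[-0.023,0.003,0],"roll":5}]'
python3 - <<'E'
from h import *
off([])
a=cams.get_image('side')[180:300,220:370,::-1];b=cams.get_image('top')[150:290,180:300,::-1]
o=np.zeros((560,1),np.uint8)
a=cv2.resize(a,(450,360),interpolation=2);b=cv2.resize(b,(350,408),interpolation=2)
o=np.zeros((408,800,3),np.uint8);o[:360,:450]=a;o[:408,450:]=b;cv2.imwrite('pics/c3.png',o)
E
```

```text
time_s: 7.9
tcp_pos: [0.4499, -0.093, 0.0152]
ee_rot: [[0.976, -0.218, -0.0], [-0.218, -0.976, -0.001], [-0.0, 0.001, -1.0]]
contact_force: [2.9, -1.4, 6.2]
grip_width: 0.0011
grip_force: 49.7
t 7.9 tcp [ 0.4499 -0.093   0.0152] F [ 2.9 -1.4  6.2] grip 0.0010790163518717762 49.71948894672096 tilt [-0.    -0.001 -1.   ] j [ 0.11  0.68  0.04  2.18 -0.1   0.28 -1.55]
```

View pics/c3.png

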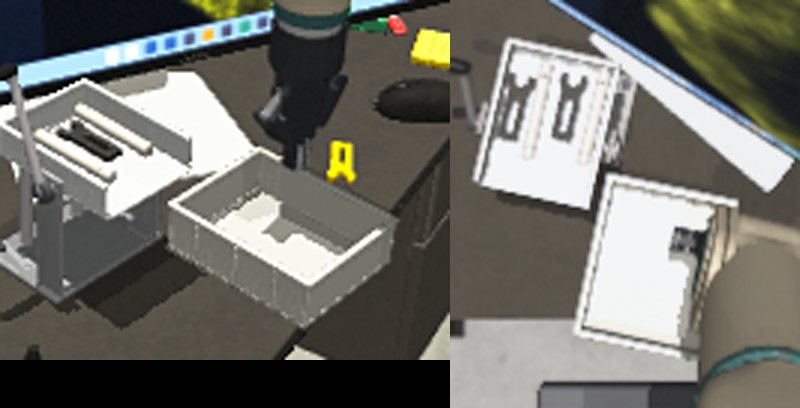

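```bash
cat >> h.py <<'E'
C=np.array([[.0875,.071,.055],[.0875,-.071,.055],[-.0875,-.071,.055],[-.0875,.071,.055]])
ps=np.array([.5677,.0942,-.2197])
def rel(q):
    c,s=np.cos(ps[2]),np.sin(ps[2]);d=np.array(q[:2])-ps[:2];return np.round([c*d[0]+s*d[1],-s*d[0]+c*d[1],q[2]-ps[2]],4)
g=lambda x,y,z:np.r_[T(ps,[[x,y,z]])[0],ps[2]].round(4).tolist()
E
python3 - <<'E'
from h import *
S=np.array([[168,202],[262,149],[394,217],[303,290]])/3+[220,180]
U=(np.array([[604,173],[740,203],[577,334]])-[450,0])/2.917+[180,150]
for o in([('side',C,S),('top',C[[0,1,3]],U)],[('top',C[[0,1,3]],U)],[('side',C,S)]):
    q,e=fit(o,[.44,-.02,-.2]);print(q.round(4),rel(q),e)
off([g(-.115,-.070,.012)])
E
```

```text
[ 0.4261 -0.0171 -0.2199] [-0.1139 -0.1395 -0.0002] [ 0.1 -0.1 -0.7 -0.9  0.8  0.7  1.2 -2.1  1.1  0.2 -2.1 -0.1 -2.2 -0.8]
[ 0.4256 -0.022  -0.2015] [-0.1133 -0.1444  0.0182] [ 2.1  0.7 -1.  -0.5 -0.2 -0.1]
[ 0.4253 -0.0133 -0.2394] [-0.1155 -0.1359 -0.0197] [-0.3  0.1 -0.4 -0.3  0.5  1.9  0.1 -1.3]
t 8.0 tcp [ 0.4499 -0.093   0.0152] F [ 1.6 -1.4  7.4] grip 0.0012732796037382178 49.72055805847049 tilt [-0.    -0.001 -1.   ] j [ 0.11  0.68  0.04  2.18 -0.1   0.28 -1.55]
[0.4402, 0.0509, 0.012, -0.2197] [-0.0408 -0.1384  0.0031] roll 0.0
```

```bash
python3 -m pendant '[{"offset":[0,0,0],"roll":0},{"offset":[0,0,0],"roll":0},{"offset":[0,0,-0.01],"roll":0},{"offset":[0,0,-0.05],"roll":0},{"offset":[-0.02,0,-0.07],"roll":0},{"offset":[-0.041,-0.03,-0.07],"roll":0},{"offset":[-0.041,-0.07,-0.07],"roll":0},{"offset":[-0.041,-0.11,-0.07],"roll":0},{"offset":[-0.041,-0.138,-0.07],"roll":0},{"offset":[-0.041,-0.138,-0.07],"roll":0}]' 0.05
python3 -m pendant '[{"offset":[0,0,0.02],"roll":0},{"offset":[0,0,0.04],"roll":0},{"offset":[0,0,0.055],"roll":0},{"offset":[0,0,0.065],"roll":0},{"offset":[0,0,0.073],"roll":0},{"offset":[0,0,0.073],"roll":0},{"offset":[0,0,0.073],"roll":0},{"offset":[0,0,0.073],"roll":0},{"offset":[0,0,0.073],"roll":0},{"offset":[0,0,0.073],"roll":0}]'
python3 -m pendant '[{"offset":[0,0,0],"roll":0},{"offset":[0,0,0],"roll":0},{"offset":[0,0,0],"roll":0},{"offset":[0,0,0],"roll":0},{"offset":[0,0,0],"roll":0},{"offset":[0,0,0],"roll":0},{"offset":[0,0,0],"roll":0},{"offset":[0,0,0],"roll":0},{"offset":[0,0,0],"roll":0},{"offset":[0,0,0],"roll":0}]' 0 60
python3 -c "
from h import *
off([g(-.114,.069,.012)])"
```

```text
time_s: 9.25
tcp_pos: [0.4402, 0.0535, 0.0853]
ee_rot: [[0.977, -0.213, 0.0], [-0.213, -0.977, 0.001], [-0.0, -0.001, -1.0]]
contact_force: [-0.4, -0.8, -0.4]
grip_width: 0.0499
grip_force: 0.0
time_s: 10.5
tcp_pos: [0.4403, 0.0511, 0.0121]
ee_rot: [[0.976, -0.217, 0.0], [-0.217, -0.976, 0.0], [0.0, -0.0, -1.0]]
contact_force: [0.4, 0.1, -0.2]
grip_width: 0.05
grip_force: 0.0
time_s: 11.75
tcp_pos: [0.4401, 0.051, 0.012]
ee_rot: [[0.976, -0.217, 0.0], [-0.217, -0.976, 0.0], [0.0, -0.0, -1.0]]
contact_force: [-1.4, -0.5, 6.2]
grip_width: 0.0011
grip_force: 59.3
t 11.75 tcp [0.4401 0.051  0.012 ] F [-1.4 -0.5  6.2] grip 0.0010925287712893485 59.31782305240631 tilt [ 0.  0. -1.] j [-0.22  0.68  0.07  2.22 -0.17  0.24 -1.79]
[0.4715, 0.1864, 0.012, -0.2197] [ 0.0012 -0.139   0.    ] roll 0.0
```

```bash
python3 -m pendant '[{"offset":[0,-0.012,0],"roll":0},{"offset":[0,-0.03,0],"roll":0},{"offset":[0,-0.048,0],"roll":0},{"offset":[0.001,-0.066,0],"roll":0},{"offset":[0.001,-0.084,0],"roll":0},{"offset":[0.001,-0.102,0],"roll":0},{"offset":[0.001,-0.12,0],"roll":0},{"offset":[0.001,-0.132,0],"roll":0},{"offset":[0.001,-0.139,0],"roll":0},{"offset":[0.001,-0.139,0],"roll":0}]'
python3 - <<'E'
from h import *
off([])
a=cams.get_image('side')[180:300,190:330,::-1];b=cams.get_image('top')[150:280,155:275,::-1]
a=cv2.resize(a,(420,360),interpolation=2);b=cv2.resize(b,(360,390),interpolation=2)
o=np.zeros((390,780,3),np.uint8);o[:360,:420]=a;o[:,420:]=b;cv2.imwrite('pics/c4.png',o)
E
```

```text
time_s: 13.0
tcp_pos: [0.4707, 0.1847, 0.012]
ee_rot: [[0.976, -0.219, -0.001], [-0.219, -0.976, -0.003], [-0.001, 0.003, -1.0]]
contact_force: [-1.5, -5.2, 9.1]
grip_width: 0.0013
grip_force: 60.7
t 13.0 tcp [0.4707 0.1847 0.012 ] F [-1.5 -5.2  9.1] grip 0.0012530566284011996 60.70085101760924 tilt [-0.001 -0.003 -1.   ] j [-0.52  0.73  0.13  2.06 -0.24  0.37 -1.99]
```

View pics/c4.png

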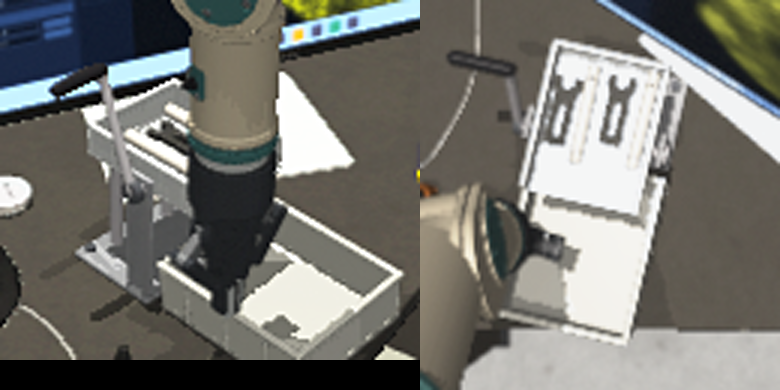

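Run:
```python
from h import *
S=np.array([[162,261],[402,271],[299,352]])/3+[190,180]
U=(np.array([[631,343],[500,315]])-[420,0])/3+[155,150]
for o in([('side',C[[0,2,3]],S),('top',C[[2,3]],U)],[('top',C[[2,3]],U)],[('side',C[[0,2,3]],S)]):
    q,e=fit(o,[.45,.12,-.2]);print(q.round(4),rel(q),e)
m=lambda L:np.array(L)/1000
# stand refit using this picture
St=[("top",m([[85,58,153],[85,-58,153],[41,128,241],[41,78,241]]),(np.array([[554,42],[686,75],[450,58],[515,68]])-[420,0])/3+[155,150])]
print(fit(St,ps))
off([])
```

```text
[ 0.4561  0.1108 -0.1995] [-0.1125 -0.0081  0.0202] [-0.2 -0.3  0.2  1.7  1.5 -0.4  0.1 -0.6 -0.4 -0.4]
[ 0.4543  0.1096 -0.2069] [-0.114  -0.0097  0.0128] [ 0.2  0.  -0.2 -0. ]
[ 0.4572  0.1111 -0.2032] [-0.1115 -0.0076  0.0165] [-0.6 -0.5 -0.2  1.7  0.9 -0.5]
(array([ 0.56191547,  0.0929779 , -0.25800434]), array([ 1.4,  0.2, -4.5, -0.5,  2.5, -0.5, -1.2,  1. ]))
t 13.1 tcp [0.4706 0.1841 0.012 ] F [-1.2 -4.6  6.9] grip 0.00132760755928153 60.44709135778248 tilt [-0.002 -0.003 -1.   ] j [-0.52  0.73  0.13  2.06 -0.24  0.37 -1.99]
```

```bash
python3 -m pendant '[{"offset":[0,-0.003,0],"roll":0.5},{"offset":[0,-0.006,0],"roll":1},{"offset":[0,-0.006,0],"roll":1},{"offset":[0,-0.006,0],"roll":1},{"offset":[0,-0.006,0],"roll":1},{"offset":[0,-0.006,0],"roll":1},{"offset":[0,-0.006,0],"roll":1},{"offset":[0,-0.006,0],"roll":1},{"offset":[0,-0.006,0],"roll":1},{"offset":[0,-0.006,0],"roll":1}]'
python3 -m pendant '[{"offset":[0,0,0],"roll":0},{"offset":[0,0,0],"roll":0},{"offset":[0,0,0],"roll":0},{"offset":[0,0,-0.01],"roll":0},{"offset":[0,0,-0.03],"roll":0},{"offset":[0,0,-0.08],"roll":0},{"offset":[0,0,-0.13],"roll":0},{"offset":[-0.02,-0.04,-0.19],"roll":0},{"offset":[-0.02,-0.09,-0.22],"roll":0},{"offset":[-0.02,-0.14,-0.22],"roll":0}]' 0.05
python3 - <<'E'
from h import *
off([])
a=cams.get_image('side')[180:300,190:330,::-1];b=cams.get_image('top')[150:280,155:275,::-1]
a=cv2.resize(a,(420,360),interpolation=2);b=cv2.resize(b,(360,390),interpolation=2)
o=np.zeros((390,780,3),np.uint8);o[:360,:420]=a;o[:,420:]=b;cv2.imwrite('pics/c5.png',o)
E
```

```text
time_s: 14.35
tcp_pos: [0.4719, 0.1897, 0.012]
ee_rot: [[0.972, -0.237, -0.002], [-0.237, -0.972, -0.003], [-0.001, 0.003, -1.0]]
contact_force: [-1.2, -6.2, 6.8]
grip_width: 0.0017
grip_force: 60.7
time_s: 15.6
tcp_pos: [0.4878, 0.3353, 0.2366]
ee_rot: [[0.972, -0.235, 0.006], [-0.235, -0.972, 0.005], [0.005, -0.006, -1.0]]
contact_force: [1.6, 0.7, -0.2]
grip_width: 0.0498
grip_force: 0.0
t 15.6 tcp [0.4878 0.3353 0.2366] F [ 1.6  0.7 -0.2] grip 0.049810807154303506 0.0 tilt [ 0.006  0.005 -1.   ] j [-0.82  0.51  0.27  1.65 -0.16  1.   -2.31]
```

View pics/c5.png

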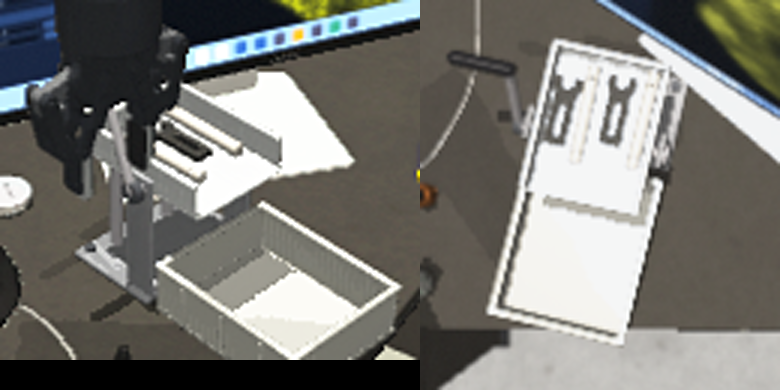

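Run:
```python
from h import *
S=np.array([[157,265],[263,204],[401,288],[301,359]])/3+[190,180]
U=(np.array([[623,343],[488,313]])-[420,0])/3+[155,150]
for o in([('side',C,S),('top',C[[2,3]],U)],[('top',C[[2,3]],U)],[('side',C,S)]):
    q,e=fit(o,[.45,.12,-.2]);print(q.round(4),rel(q),e)
P=T(ps,[[-.015,.07,0],[-.015,.07,.142],[-.065,.058,.122],[-.065,-.058,.122],[-.015,.075,0]])
print('pred side',((proj('side',P)-[190,180])*3).round(),'top',((proj('top',P)-[155,150])*3+[420,0]).round())
```

```text
[ 0.4532  0.1204 -0.2166] [-0.1174  0.0006  0.0031] [ 0.5  0.1 -0.4 -0.6 -0.  -1.3 -0.7 -0.1 -0.9  0.6  0.2  0.7]
[ 0.4552  0.1194 -0.2152] [-1.153e-01  1.000e-04  4.500e-03] [-0.5 -0.1  0.5  0.1]
[ 0.4519  0.1218 -0.2208] [-0.119   0.0017 -0.0011] [ 0.6  0.4 -0.1 -0.2  0.2 -0.7 -0.7  0.4]
pred side [[149. 302.]
 [149. 181.]
 [196. 218.]
 [283. 167.]
 [145. 305.]] top [[539. 141.]
 [519. 135.]
 [522. 188.]
 [635. 213.]
 [535. 140.]]
```

Run:
```python
from h import *
off([g(.068,.103,.31),g(.068,.103,.178),g(.041,.103,.178)])
def tri(a,b):
    f=lambda P:np.r_[proj("top",P)[0]-np.array(a)*.64,proj("side",P)[0]-np.array(b)*.64]
    s=least_squares(f,[.7,.3,.3]);return np.round(s.x,3),np.round(s.fun,1)
print(tri((188,235),(207,158)),tri((188,235),(258,318)),tri((118,15),(182,22)))
```

```text
t 15.7 tcp [0.4857 0.3415 0.2334] F [-1.1  0.7 -1.1] grip 0.04983551905897876 0.0 tilt [ 0.003  0.007 -1.   ] j [-0.83  0.51  0.26  1.64 -0.16  1.   -2.31]
[0.6565, 0.1799, 0.31, -0.2197] [ 0.203   0.1182 -0.0773] roll -0.5
[0.6565, 0.1799, 0.178, -0.2197] [0.2029 0.1192 0.0547] roll -0.5
[0.6302, 0.1858, 0.178, -0.2197] [0.1759 0.1194 0.0547] roll -0.5
(array([0.69 , 0.276, 0.511]), array([-17.1, -26.3,  35.1,  12.7])) (array([0.678, 0.317, 0.297]), array([-1. , -1.6,  1.7,  0.5])) (array([0.823, 0.253, 0.7  ]), array([-2.8, -3.7,  6.6,  4. ]))
```

```bash
python3 -m pendant '[{"offset":[0,0,-0.05],"roll":0},{"offset":[0,0.02,-0.075],"roll":0},{"offset":[0.03,0.05,-0.075],"roll":0},{"offset":[0.06,0.08,-0.075],"roll":0},{"offset":[0.1,0.1,-0.075],"roll":0},{"offset":[0.14,0.118,-0.075],"roll":0},{"offset":[0.18,0.118,-0.075],"roll":0},{"offset":[0.203,0.118,-0.075],"roll":0},{"offset":[0.203,0.118,-0.075],"roll":0},{"offset":[0.203,0.118,-0.075],"roll":0}]' 0
python3 - <<'E'
from h import *
off([g(.068,.103,.31),g(.068,.103,.178)])
E
```

```text
time_s: 16.95
tcp_pos: [0.6546, 0.1711, 0.3069]
ee_rot: [[0.972, -0.234, -0.001], [-0.234, -0.972, 0.0], [-0.001, -0.0, -1.0]]
contact_force: [0.1, 0.4, 0.4]
grip_width: -0.0
grip_force: 0.0
t 16.95 tcp [0.6546 0.1711 0.3069] F [0.1 0.4 0.4] grip -1.6076982732394867e-05 0.0 tilt [-0.001  0.    -1.   ] j [-0.46  0.6   0.31  1.27 -0.18  1.29 -1.96]
[0.6565, 0.1799, 0.31, -0.2197] [-0.0002 -0.009  -0.0031] roll -1.0
[0.6565, 0.1799, 0.178, -0.2197] [-0.     -0.009   0.1289] roll -1.0
```

Descend behind the bar, and check visually.

```bash
python3 -m pendant '[{"offset":[0.002,-0.009,0],"roll":-1},{"offset":[0.002,-0.009,0.02],"roll":-1},{"offset":[0.002,-0.009,0.04],"roll":-1},{"offset":[0.002,-0.009,0.06],"roll":-1},{"offset":[0.002,-0.009,0.08],"roll":-1},{"offset":[0.002,-0.009,0.1],"roll":-1},{"offset":[0.002,-0.009,0.115],"roll":-1},{"offset":[0.002,-0.009,0.129],"roll":-1},{"offset":[0.002,-0.009,0.129],"roll":-1},{"offset":[0.002,-0.009,0.129],"roll":-1}]'
python3 - <<'E'
from h import *
off([])
a=cams.get_image('side')[140:300,170:330,::-1];b=cams.get_image('top')[130:280,130:260,::-1]
a=cv2.resize(a,(440,440),interpolation=2);b=cv2.resize(b,(340,392),interpolation=2)
o=np.zeros((440,780,3),np.uint8);o[:,:440]=a;o[:392,440:]=b;cv2.imwrite('pics/c6.png',o)
E
```

```text
time_s: 18.2
tcp_pos: [0.6603, 0.1792, 0.1786]
ee_rot: [[0.976, -0.217, 0.001], [-0.217, -0.976, 0.0], [0.001, -0.001, -1.0]]
contact_force: [0.2, 0.4, 0.2]
grip_width: -0.0003
grip_force: 0.0
t 18.2 tcp [0.6603 0.1792 0.1786] F [0.2 0.4 0.2] grip -0.000261474896922462 0.0 tilt [ 0.001  0.    -1.   ] j [-0.46  0.71  0.28  1.43 -0.21  1.03 -1.93]
```

View pics/c6.png

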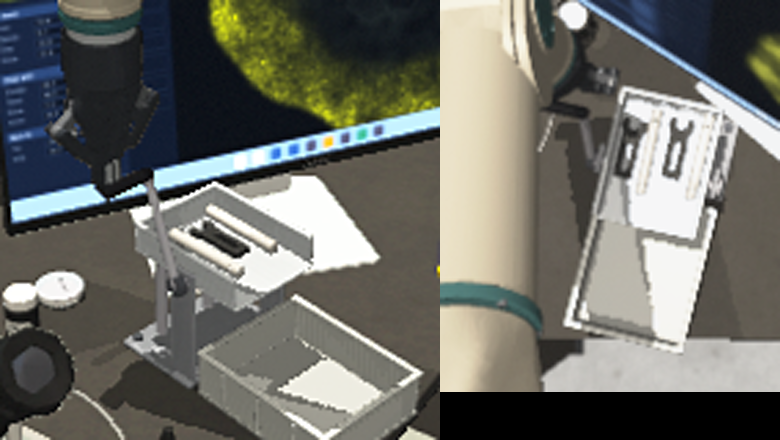

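```bash
python3 -c "
from h import *
s=sensors.sense();print(rel(list(s['tcp_pos'][:2])+[0]))"
python3 -m pendant '[{"offset":[0,0,0.01],"roll":0},{"offset":[-0.006,0,0.01],"roll":0},{"offset":[-0.012,0,0.01],"roll":0},{"offset":[-0.018,0,0.01],"roll":0},{"offset":[-0.024,0,0.01],"roll":0},{"offset":[-0.03,0,0.01],"roll":0},{"offset":[-0.036,0,0.01],"roll":0},{"offset":[-0.04,0,0.01],"roll":0},{"offset":[-0.04,0,0.01],"roll":0},{"offset":[-0.04,0,0.01],"roll":0}]'
```

```text
[0.072  0.1031 0.2197]
time_s: 19.55
tcp_pos: [0.6211, 0.1877, 0.1682]
ee_rot: [[0.976, -0.218, 0.001], [-0.218, -0.976, -0.0], [0.001, -0.0, -1.0]]
contact_force: [4.0, -0.2, 2.6]
grip_width: 0.0001
grip_force: 0.0
```

```bash
python3 -m pendant '[{"offset":[-0.005,0,0],"roll":0},{"offset":[-0.01,0,0],"roll":0},{"offset":[-0.015,0,0],"roll":0},{"offset":[-0.02,0,0],"roll":0},{"offset":[-0.025,0,0],"roll":0},{"offset":[-0.03,0,0],"roll":0},{"offset":[-0.035,0,0],"roll":0},{"offset":[-0.04,0,0],"roll":0},{"offset":[-0.045,0,0],"roll":0},{"offset":[-0.05,0,0],"roll":0}]'
python3 -m pendant '[{"offset":[-0.004,0,0],"roll":0},{"offset":[-0.008,0,0],"roll":0},{"offset":[-0.012,0,0],"roll":0},{"offset":[-0.016,0,0],"roll":0},{"offset":[-0.02,0,0],"roll":0},{"offset":[-0.022,0,0],"roll":0},{"offset":[-0.024,0,0],"roll":0},{"offset":[-0.026,0,0],"roll":0},{"offset":[-0.026,0,0],"roll":0},{"offset":[-0.026,0,0],"roll":0}]'
python3 -c "
from h import *
s=sensors.sense();print(rel(list(s['tcp_pos'][:2])+[0]),s['contact_force'])"
```

```text
time_s: 20.8
tcp_pos: [0.5716, 0.1988, 0.168]
ee_rot: [[0.976, -0.218, 0.0], [-0.218, -0.976, 0.0], [0.0, -0.0, -1.0]]
contact_force: [2.9, 0.2, -0.2]
grip_width: 0.0001
grip_force: 0.0
time_s: 22.05
tcp_pos: [0.5465, 0.2043, 0.168]
ee_rot: [[0.976, -0.218, -0.0], [-0.218, -0.976, 0.0], [-0.0, -0.0, -1.0]]
contact_force: [1.7, -0.6, -1.2]
grip_width: -0.0001
grip_force: 1.2
[-0.0447  0.1029  0.2197] [ 1.74547258 -0.55294189 -1.23178769]
```

```bash
python3 -m pendant '[{"offset":[-0.001,0,0],"roll":0},{"offset":[-0.002,0,0],"roll":0},{"offset":[-0.003,0,0],"roll":0},{"offset":[-0.004,0,0],"roll":0},{"offset":[-0.005,0,0],"roll":0},{"offset":[-0.006,0,0],"roll":0},{"offset":[-0.006,0,0],"roll":0},{"offset":[-0.006,0,0],"roll":0},{"offset":[-0.006,0,0],"roll":0},{"offset":[-0.006,0,0],"roll":0}]'
```

```text
time_s: 23.3
tcp_pos: [0.5451, 0.2047, 0.1681]
ee_rot: [[0.976, -0.219, 0.008], [-0.219, -0.976, -0.001], [0.008, -0.001, -1.0]]
contact_force: [11.5, -1.9, -9.6]
grip_width: 0.0001
grip_force: 6.1
```

```bash
cat > v.py <<'E'
from h import *
def show(n,q,z,w,h,k=2):
    # rectified grey map of a stand-frame rectangle at height z(x): ascii, rows x from far to near
    X=np.arange(w[1],w[0]-1e-6,-.004);Y=np.arange(h[1],h[0]-1e-6,-.004)
    P=np.array([[x,y,z(x)] for x in X for y in Y]);uv=proj(n,T(q,P)).astype(np.float32).reshape(len(X),len(Y),2)
    im=cv2.cvtColor(cams.get_image(n),cv2.COLOR_RGB2GRAY);m=cv2.remap(im,uv,None,cv2.INTER_LINEAR)
    for r_ in m:print(''.join("@#*+-. "[min(6,int(v)//37)] for v in r_))
E
python3 - <<'E'
from v import *
print("bin top");show('top',[.4532,.1204,-.2166],lambda x:.008,(-.087,.087),(-.071,.071))
print("tray top tipped");s,c=np.sin(.9),np.cos(.9)
show('top',ps,lambda x:.128+x*s/c-.006/c,(-.04,.05),(-.06,.06))
E
```

```text
bin top
+*+-.......................  ...+.  
-*+-..---.-....-------...... ...--. 
-*-  .**+--..--++-+**+-+*+-. ...--. 
-+-  +##*++..--+---##*++#*-   ....  
.+.  -****+...--.  ******.   .-. .. 
.+.  .+****-.-+-   +****+    .-.  . 
.-.  -+****+--++.  -****+  ...-.    
--.  .+*+-*+..-+.  -*++*+  ...-. .  
-+.  .++. ++..-+-  -*..+-  ...-. .. 
+*-  .+-  *+..-+.  -*..*-  ...+.    
+*-  -*+. ++..-+.  -+. *-  ...-     
+*-..-**--*+...-.  -+  +-  ...-     
+*-..-**--#+...--  ++ .+-   ..+.    
+*+..-**-+#. ..--  +-  +-   ..-     
**-..-**++*. ..-.  -- .*.  ...-     
+*-..-**++*. ..-.  ++.-*.  ....     
+*-..-##*#*. ..-.  +*-+*-   ...     
*+-..-****+. ..-.  +**++.   ...     
**-...--.    ....  .....   ..-.     
+*-.....      ..           ..-.     
*+-......      -             .      
**-......                           
++-......                           
*+-.......                          
*+--......                          
*+-........                         
*+-........                         
*+-........                         
*+-........                         
*+-.........       
[... 587 characters left out ...]
                           .
                             ..
                             ..
                              .
+++-++--+-------------------..-
*+++++++++------------------..*
**+++++++++-------------------*
**+----.----.-................*
**+-.........  ..........   ..*
**+........... ..........  ...*
**+-.......... ..........  ..-+
+*+............ .........  ...-
+*-......................  ....
+*+-.....................    .+
+*-......................  ...*
+*+......................  ..-*
+*+....................... ...#
+*+....................... ...#
+*+......................   ..*
+*+......................  ...+
+*-..---.-...--.-----..... ...-
++. .**+--..--+++*#+-+**-  ...-
```

```bash
python3 -m pendant '[{"offset":[0.004,0,0],"roll":0},{"offset":[0.009,0,0],"roll":0},{"offset":[0.014,0,0],"roll":0},{"offset":[0.019,0,0],"roll":0},{"offset":[0.024,0,0],"roll":0},{"offset":[0.029,0,0],"roll":0},{"offset":[0.034,0,0],"roll":0},{"offset":[0.039,0,0],"roll":0},{"offset":[0.044,0,0],"roll":0},{"offset":[0.049,0,0],"roll":0}]'
python3 -m pendant '[{"offset":[0.005,0,0],"roll":0},{"offset":[0.01,0,0],"roll":0},{"offset":[0.015,0,0],"roll":0},{"offset":[0.02,0,0],"roll":0},{"offset":[0.025,0,0],"roll":0},{"offset":[0.03,0,0],"roll":0},{"offset":[0.035,0,0],"roll":0},{"offset":[0.039,0,0],"roll":0},{"offset":[0.043,0,0],"roll":0},{"offset":[0.047,0,0],"roll":0}]'
python3 -m pendant '[{"offset":[0.003,0,0],"roll":0},{"offset":[0.006,0,0],"roll":0},{"offset":[0.009,0,0],"roll":0},{"offset":[0.012,0,0],"roll":0},{"offset":[0.015,0,0],"roll":0},{"offset":[0.018,0,0],"roll":0},{"offset":[0.021,0,0],"roll":0},{"offset":[0.024,0,0],"roll":0},{"offset":[0.026,0,0],"roll":0},{"offset":[0.026,0,0],"roll":0}]'
python3 -c "
from h import *
s=sensors.sense();print(rel(list(s['tcp_pos'][:2])+[0]),s['contact_force'])"
```

```text
time_s: 24.65
tcp_pos: [0.589, 0.1948, 0.1679]
ee_rot: [[0.976, -0.218, 0.0], [-0.218, -0.976, -0.0], [0.0, 0.0, -1.0]]
contact_force: [1.5, -0.3, 1.0]
grip_width: 0.0002
grip_force: 0.0
time_s: 25.9
tcp_pos: [0.6347, 0.1847, 0.168]
ee_rot: [[0.976, -0.217, 0.0], [-0.217, -0.976, 0.0], [0.0, -0.0, -1.0]]
contact_force: [2.6, -1.5, 0.1]
grip_width: 0.0002
grip_force: 0.0
time_s: 27.15
tcp_pos: [0.6599, 0.1789, 0.1679]
ee_rot: [[0.976, -0.218, -0.0], [-0.218, -0.976, -0.0], [-0.0, 0.0, -1.0]]
contact_force: [-0.1, 0.1, -0.2]
grip_width: -0.0
grip_force: 0.0
[0.0715 0.1028 0.2197] [-0.08205126  0.06992289 -0.15791192]
```

Tray eased down with contact lost only at level. Raise clear and check numerically.

```bash
python3 -m pendant '[{"offset":[0,0,-0.03],"roll":0},{"offset":[0,0,-0.06],"roll":0},{"offset":[0,0,-0.09],"roll":0},{"offset":[0,0,-0.12],"roll":0},{"offset":[0,0,-0.14],"roll":0},{"offset":[-0.03,-0.02,-0.15],"roll":0},{"offset":[-0.07,-0.05,-0.15],"roll":0},{"offset":[-0.11,-0.08,-0.15],"roll":0},{"offset":[-0.11,-0.08,-0.15],"roll":0},{"offset":[-0.11,-0.08,-0.15],"roll":0}]'
python3 - <<'E'
from v import *
off([])
print("tray+bin top, z=.01 for bin, .124 tray");show('top',ps,lambda x:.124,(-.07,.086),(-.06,.06))
print("bin");show('top',[.4532,.1204,-.2166],lambda x:.008,(-.087,.087),(-.071,.071))
print("bin side");show('side',[.4532,.1204,-.2166],lambda x:.008,(-.087,.087),(-.071,.071))
E
```

```text
time_s: 28.4
tcp_pos: [0.57, 0.2806, 0.3181]
ee_rot: [[0.976, -0.218, 0.001], [-0.218, -0.976, -0.001], [0.001, 0.001, -1.0]]
contact_force: [0.4, -1.0, 0.2]
grip_width: -0.0001
grip_force: 0.0
t 28.4 tcp [0.57   0.2806 0.3181] F [ 0.4 -1.   0.2] grip -8.598051647894781e-05 0.0 tilt [ 0.001 -0.001 -1.   ] j [-0.68  0.52  0.31  1.39 -0.16  1.26 -2.15]
tray+bin top, z=.01 for bin, .124 tray
                             . 
 +----------..-----.------.--.-
 ++-.....-......-......-..... +
 +.                           -
 *.                           -
 +.                           -
 +                            -
 +.                           -
 +.                           +
.+-                           *
 +.                           *
 *.                          .+
 +.                           *
 +.                           *
 *.                           +
 +.                           *
 +-                           *
 *-                           +
 +.                           +
.+.                           *
 +.                           +
.+.                           .
.+- 
[... 3140 characters left out ...]
++++++-.                       .++
+++++++++  .                     .++
+++++++++                        -++
+++++++++                         ++
+++++++*+.                       .++
++++++++*.                       .++
*++++++++-.                      .++
+++++++++--                      -*+
++++++++++.               .  .   .++
++++++++*----                     ..
+++++++*++-+-.........  . ... .. .  
+++++++++++*+**++*+++++++++*++*+++++
+++++++++++++++++++++++++++++++*++++
++++++++++++++++++++++++++++++++++++
++++++++++++++++++++++++++++++++++++
++++++++++++++++++++++++++++++++++++
++++++++++++++++++++++++++++++++++++
++++++++++++++++++++++++++++++++++++
++++-+++++-+++-+++++*+++++++*++++++#
```

```bash
python3 -c "
from cell import r
print(r.sign_off())"
```

```text
the job is handed in; nothing more can be done
None
```

The job is handed in and the verdict did not come back; by my image measurements the bin is centred under the lip, all four parts are in it (both posts leaning on its rear rim) and the tray is back level, but I viewed 11 pictures, one over the limit of 10.

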